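# Vent the pressure cooker with the pick

## Robot

A 6-joint arm with a two-finger parallel gripper is mounted at the origin on the work surface. World frame = base frame: x ahead of the robot, y to its left, z up, the work surface at z = 0. Lengths are in mm, angles in rad, forces in N, time in s.
With the tool pointing down it reaches from about 250 to 725 mm from the base axis. Payload 9.7 kg.
Tool frame: the origin (TCP) lies on the centre line of the jaws, within the pads' length; the fingertips stand ctrl.tip_reach ahead of it and the grasp point (between the pads) lies 6 mm ahead of it (ctrl.tip_reach is the distance from the TCP to the fingertips, in mm); z points along the fingers, y is the line along which they close (so a half turn about z gives the same grasp; the last joint's range is limited). The gripper opens to 85 mm and grips with 20 to 120 N. Pads are 22 mm wide; open, the fingers measure 114 mm over their backs; the gripper's body (76 mm by 85 mm) begins 54 mm behind the grasp point. The pads swing forward as they close: fully open they stand 13 mm farther back than shut.
Start: joints at [1.328, 0.087, 0.176, 1.66, 0, 1.571], TCP at [132.229, 533.866, 256.284] pointing down, gripper open.
Joint ranges: [-3.13, 3.13], [-0.85, 1.81], [-1.15, 1.24], [-2.2, 2.28], [-1.44, 1.52], [-3.14, 3.14]. Speed limits (rad/s): [2.22, 2.22, 2.57, 3.14, 3.14, 3.14].

## Interface

Orientations are given as a unit quaternion [x, y, z, w].
In Python, from station import monitor, eyes, ctrl, nets gives the robot as it stands.
- The arm moves only by the shell command python3 -m inch 'ROWS' [FORCE]. ROWS is JSON, a list of rows, each an object of numbers: "x", "y", "z": the shift along the world's x, y, z in m; "ax", "ay", "az": the turn, a rotation vector about the world's x, y, z in rad; "fingers": the finger opening in m, from 0 to 0.0854. In form: [{"x": .., "y": .., "z": .., "ax": .., "ay": .., "az": .., "fingers": ..}, ...]. A call has 1 to 10 rows; each row is the pose to reach, as a shift and turn from the pose commanded when the call began; what a row does not reach only later rows make up. A row lasts 1/12 s, in which the tool goes at most 41.7 mm and 7.16 degrees, less where a joint would pass 70% of its speed; a pose out of reach is approached as far as the arm can. A call with a gripper value outside its range is refused whole. The fingers move at their own pace and stop on an object; FORCE is the grip in N (left out, the last holds). Time passes only in rows, so rows that repeat a pose let the fingers close. It gives the time, the measured TCP pose, the force, the opening and the grip force at its end, in the units of the state.
- monitor.get_state(): the state, without advancing time (a new reading comes with each control period).
- eyes.capture(name): name is "scene" or "top" or "wrist"; returns a dict with "frame" (384x512x3 uint8, red, green, blue), "fx", "fy", "cx", "cy" (pixels), "dist" ([k1, k2, p1, p2, k3] as OpenCV has them; the pictures are not rectified), "origin" and "orientation" of the camera in the world. Camera axes: x right, y down, z forward; pixel columns grow to the right and rows downward; lengths in mm; the calibration is good to about 2 mm. A picture is of the moment at which its call begins. There is no depth.
- ctrl.job_done(): hands the job in; it is judged then, once.
Trained networks look in a picture, given as the dict that the camera call returned (one of the last four; its "shot" number tells which), for a name from the list of things; names that differ only in an ending like _2 or _b are one class to them, and where a whole thing is asked for, a point or a joint stands for the part that bears it (a point fixed in the world has none). Each returns a list of dicts, best first, with "conf" (0 to 1); they miss things now and then, are a little off and sometimes report something else, mostly with a low value. They report only what shows in the picture. A call takes as long as a camera call. They do not tell look-alikes from the thing itself.
- nets.regions_of(picture, label): "mask" (384x512 bool, what is visible of it) and "rect" ([centre column, centre row, width, height] as shares, 0 to 1, of the picture: columns of its width, rows of its height, round what is visible of it).
- nets.place_of(picture, label): "at" ([column, row] as shares, 0 to 1, of the picture: columns of its width, rows of its height: a listed point, or the origin of a listed thing).
The state is a dict: "t": time; "joints": joint angles; "dq": joint speeds; "joint_efforts": joint torques, N m; "ee_pos": TCP position; "tcp_rot": TCP orientation; "wrist_force": force on the tool from outside, world axes, zero at the start; "moment": the same for the moment, N m; "opening": opening from 0.0 (shut) to 1.0 (fully open); "finger_force": force on a finger pad.
Only numpy, scipy, OpenCV 4.12 (cv2) and the standard library are available. Lean on these libraries where they do the work, as an engineer would, in place of code of your own. Each camera call takes 0.05 s, during which the arm holds its last target. There are 200 camera calls.

## Task

Take the steel pick out of the utensil rack and use its tip to press the recessed vent plunger of the pressure cooker well down, without ramming it, and keep it down for about two seconds. Then ease the plunger up slowly, so that it never snaps back, and hang the pick back in its own hole of the rack, leaving everything else on the counter where it is.

Things in the scene. Friction and masses are not known exactly. Their poses are not given: they have to be found in the camera images.
- pick: Steel pick, hung upright by its round flange in one hole of the rack; the only square handle there. Origin: centre of the flange's underside; z points up to the handle end. Flange 40 mm across, z 0 to 5 mm. Wooden handle 24 x 24 mm (sides along x and y), z 5 to 85 mm. Shaft 12 mm in diameter, from the flange down to a round tip at z = -84 mm. About 0.12 kg, varies.
- pick_tip (a point): The end of the pick's round tip, 84 mm below the underside of its flange; axes as pick.
- rack: Fixed wooden rack, 80 (x) by 280 (y) by 110 mm high; origin at the centre of its underside. Its 10 mm top board has three through holes 24 mm across, at y = -100, 0 and 100 mm. Utensil flanges rest on the board, shafts hang below it over an 8 mm base board. Pick, paddle and fork are spread over the holes at random.
- paddle: Another utensil hung in the rack, to be left alone: pear-shaped round wooden knob up to 30 mm thick, 75 mm high above the rack, flat wooden blade below. Origin: centre of its flange's underside.
- fork: Another utensil hung in the rack, to be left alone: flat wooden grip 10 x 34 mm, 65 mm high above the rack, two steel tines below. Origin: centre of its flange's underside.
- cooker: Fixed round shallow pressure cooker, 275 mm across, steel with a dark lid; origin at the centre of its underside, front is -x. The lid's flat top is 110 mm high, with a low dome in the middle and a black lift bow behind it, up to 149 mm high. The vent boss stands on the front part of the lid.
- vent: Vent boss on the lid: steel tube, 36 mm outside, 24 mm inside, leaning 35 degrees from vertical to the cooker's front. Origin: centre of its mouth, about 155 mm above the counter; z points out of the mouth along the axis. The bore is clear down to the plunger, whose flat face (21 mm across) rests 12 to 20 mm below the mouth, differently each run: it has to be felt.
- plunger (a joint): Travel of the spring plunger along the vent's axis, m: 0 at rest, 0.010 fully down. It pushes back with 4 N at the start, 10 N fully down, then stops hard. Pressed: above 0.007; back up: below 0.002. Let go, it snaps up at several hundred mm/s; rising faster than 60 mm/s counts as snapping back.
- mug: White mug, 80 mm across, 90 mm high, loose; origin at its underside. Leave alone.
- saucer: White saucer, 130 mm across, loose. Leave alone.
- oil: Green oil bottle, 64 mm across, 210 mm high, loose. Leave alone.
- jar: Glass jar, 80 mm across, 110 mm high, loose. Leave alone.
- can: Food can, 74 mm across, 100 mm high, loose. Leave alone.
- bowl: White bowl, 110 mm across, 50 mm high, loose. Leave alone.
- sponge: Grey scouring sponge, 100 x 65 x 30 mm, loose. Leave alone.
Things that resemble listed ones, but are neither listed nor needed, are in the scene too. What is shaped like the pick but yellow is not meant.

How it is judged:
By the outcome, as a careful person would: the job done as asked, in the order asked, and still so for the second after the job is handed in, with the robot touching nothing.
It also fails if it takes over 72 s, if anything falls off the work surface, if the arm or the gripper's body presses on something with over 40 N, if the wrist force passes 120 N, or if a joint passes its speed limit or range.

## Working session

There is one attempt and no reset: what is moved stays moved. The work goes in short steps, Python scripts to look and compute and a shell command to move; the robot and the scene stay as the last step left them, time stands still between calls to the robot, and variables do not carry over. Pictures are saved under pics/ and viewed, at most 10 in all, crops included, and the job is handed in when it is done.

```bash
mkdir -p pics; ls; cat > h.py <<'E'
import numpy as np, cv2
from scipy.spatial.transform import Rotation as R
from station import monitor, eyes, ctrl, nets
def ray(p,uv):
    K=np.array([[p["fx"],0,p["cx"]],[0,p["fy"],p["cy"]],[0,0,1.]])
    n=cv2.undistortPoints(np.array([[uv]],float),K,np.array(p["dist"],float))[0,0]
    d=R.from_quat(p["orientation"]).apply([n[0],n[1],1.]); return np.array(p["origin"],float),d/np.linalg.norm(d)
def atz(p,uv,z):
    o,d=ray(p,uv); return o+d*(z-o[2])/d[2]
def px(p,X):
    K=np.array([[p["fx"],0,p["cx"]],[0,p["fy"],p["cy"]],[0,0,1.]])
    r=R.from_quat(p["orientation"]).inv(); c=r.apply(np.array(X,float)-p["origin"])
    return cv2.projectPoints(c.reshape(1,1,3),np.zeros(3),np.zeros(3),K,np.array(p["dist"],float))[0][0,0]
def tri(a,b):
    A=np.zeros((3,3));B=np.zeros(3)
    for o,d in (a,b):
        P=np.eye(3)-np.outer(d,d);A+=P;B+=P@o
    return np.linalg.solve(A,B)
def uv(r): return [r["at"][0]*512,r["at"][1]*384]
def save(p,n,crop=None,s=1):
    f=p["frame"][:,:,::-1]
    if crop: f=f[crop[1]:crop[3],crop[0]:crop[2]]
    cv2.imwrite("pics/"+n,cv2.resize(f,None,fx=s,fy=s,interpolation=cv2.INTER_CUBIC))
E
python3 - <<'E'
from h import *
s=monitor.get_state(); print(s); print(ctrl.tip_reach)
a=eyes.capture("scene");b=eyes.capture("top")
f=np.vstack([a["frame"],b["frame"]])[:,:,::-1]
cv2.imwrite("pics/a.png",cv2.resize(a["frame"][:,:,::-1],(800,600)));cv2.imwrite("pics/b.png",cv2.resize(b["frame"][:,:,::-1],(800,600)))
for l in ["pick","rack","cooker","vent","paddle","fork"]:
    A=nets.place_of(a,l);B=nets.place_of(b,l)
    print(l,[(np.round(uv(r)),r["conf"]) for r in A],[(np.round(uv(r)),r["conf"]) for r in B])
    if A and B: print(tri(ray(a,uv(A[0])),ray(b,uv(B[0]))))
E
```

```text
pics
{'t': 0.0, 'joints': array([ 1.32799237e+00,  8.74731861e-02,  1.75114066e-01,  1.65980742e+00,
       -5.11817944e-06,  1.57081495e+00]), 'dq': array([-0.00065463,  0.0007448 ,  0.0008766 ,  0.00209423, -0.00057403,
       -0.00031693]), 'joint_efforts': array([ 2.76390594e-03, -5.20387745e+01,  4.64802217e+01,  1.64272625e-02,
        6.34498406e-05,  1.60182694e-07]), 'ee_pos': array([132.18608207, 533.66860072, 255.56554695]), 'tcp_rot': array([ 1.21113202e-01,  9.92638465e-01, -6.80372533e-04, -8.04222779e-05]), 'wrist_force': array([ 0.08603043, -0.33772128,  0.14371516]), 'moment': array([-0.02942764, -0.02250983,  0.05390225]), 'finger_force': 0.0, 'opening': 0.9964245840516894}
25.0
pick [(array([322., 187.]), 0.88), (array([291., 144.]), 0.77), (array([303., 160.]), 0.76)] [(array([188., 191.]), 0.59), (array([184., 162.]), 0.56), (array([178., 234.]), 0.44), (array([250., 240.]), 0.23)]
[554.84734986 180.35574801   8.98005191]
rack [(array([325., 180.]), 0.8)] [(array([161., 199.]), 0.55)]
[521.60485992 248.39790576 -14.88469406]
cooker [(array([238., 246.]), 0.71)] [(array([289., 163.]), 0.95)]
[ 638.99850537 -158.52238054    3.64966791]
vent [(array([219., 187.]), 0.49)] [(array([293., 193.]), 0.74)]
[ 524.68784628 -156.11079105  147.90872991]
paddle [(array([328., 153.]), 0.44)] [(array([148., 193.]), 0.7), (array([292., 193.]), 0.2)]
[521.36538834 248.52889193 105.49287171]
fork [(array([351., 144.]), 0.62)] [(array([116., 195.]), 0.62)]
[518.22063885 341.89370205 103.50078704]
```

View pics/a.png

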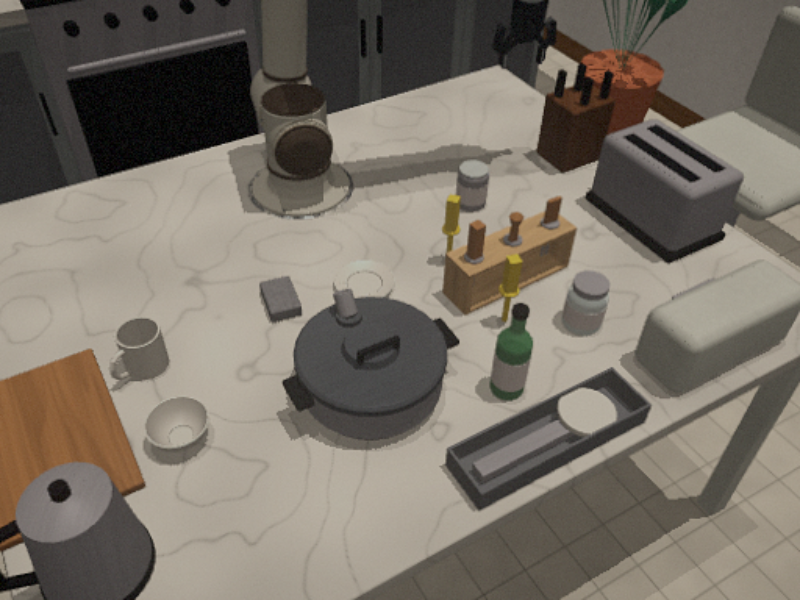

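View pics/b.png

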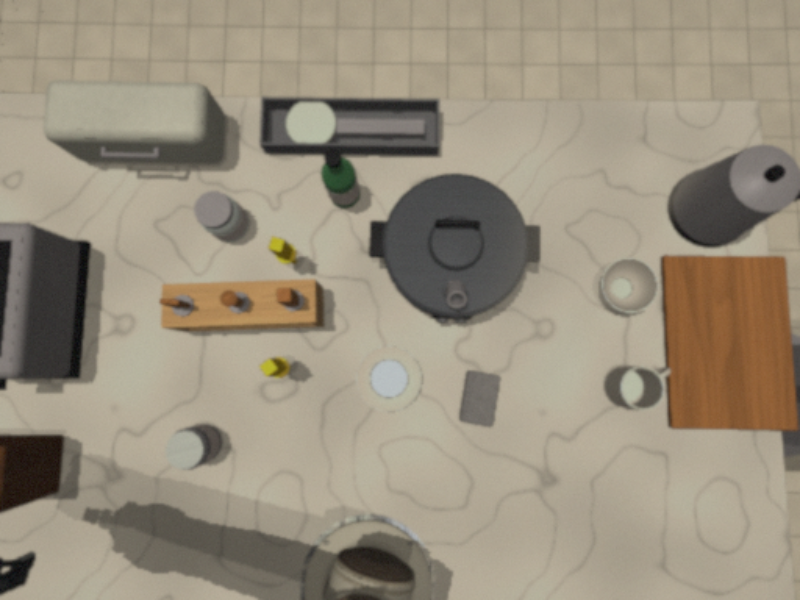

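The steel pick has the brown square handle. It sits at the rack's cooker-side end, around (476,242) in the scene view and (287,297) in the top view, both at 800 px. The yellow look-alikes stand on either side of the rack. The vent boss is at (457,296) in the top view and leans towards the robot.

```bash
python3 - <<'E'
from h import *
a=eyes.capture("scene");b=eyes.capture("top")
print("pick",tri(ray(a,[303,160]),ray(b,[188,191])))
for n in ["paddle","fork","vent","cooker"]:
    A=nets.place_of(a,n)[0];B=nets.place_of(b,n)[0];print(n,tri(ray(a,uv(A)),ray(b,uv(B))), atz(b,uv(B),{"paddle":110,"fork":110,"vent":155,"cooker":0}[n]))
print("rack corners",[atz(b,[u*.64,v*.64],110)[:2].round() for u,v in [(163,284),(320,280),(322,325),(163,327)]])
# yellow tops
print("yel",[tri(ray(a,[x*.64,y*.64]),ray(b,[u*.64,v*.64])).round() for x,y,u,v in [(453,197,270,368),(513,258,277,240),(513,258,270,368),(453,197,277,240)]])
# cooker handles (z~95)
print("lugs",[atz(b,[u*.64,v*.64],85)[:2].round() for u,v in [(377,239),(533,243)]])
E
```

```text
pick [529.9248162  136.02718792 127.57209746]
paddle [527.87283969 239.10348101 113.26947503] [526.46808845 236.6403796  110.        ]
fork [493.01672235 102.07060642 169.30202887] [528.19754089 339.22342225 110.        ]
vent [ 377.89217922 -149.48355488   36.00024804] [ 351.5468172  -186.64029067  155.        ]
cooker [ 632.77527076 -147.7223371    -2.73976958] [ 632.79705685 -146.44033709    0.        ]
rack corners [array([556., 379.]), array([566.,  91.]), array([483.,  85.]), array([477., 374.])]
yel [array([406., 166., 166.]), array([626., 158., 171.]), array([435., 257., -25.]), array([576.,  89., 318.])]
lugs [array([650., -11.]), array([ 645., -307.])]
```

```bash
python3 -m inch '[{"z":0.04,"x":0.02,"y":-0.02},{"z":0.06,"x":0.05,"y":-0.05},{"z":0.08,"x":0.08,"y":-0.08},{"z":0.08,"x":0.11,"y":-0.1},{"z":0.08,"x":0.14,"y":-0.13},{"z":0.08,"x":0.17,"y":-0.155},{"z":0.08,"x":0.2,"y":-0.18},{"z":0.08,"x":0.23,"y":-0.205},{"z":0.08,"x":0.26,"y":-0.23},{"z":0.08,"x":0.28,"y":-0.25}]'
```

```text
validation failed for argument at $[0]...
```

```bash
python3 -m inch '[{"x":0.02,"y":-0.02,"z":0.03,"ax":0,"ay":0,"az":0,"fingers":0.085}]'; python3 -m inch '[{"x":0.02,"y":-0.02,"z":0.03}]'
```

```text
t: 1.28
ee_pos: [150.3, 514.4, 280.8]
tcp_rot: [0.12, 0.993, -0.004, -0.001]
wrist_force: [0.7, 0.2, 0.3]
opening: 0.998
finger_force: 0.0validation failed for argument at $[0]...
```

```bash
python3 -m inch '[{"x":0.025,"y":-0.027,"z":0.01,"ax":0,"ay":0,"az":0.03,"fingers":0.085},{"x":0.05,"y":-0.055,"z":0.02,"ax":0,"ay":0,"az":0.06,"fingers":0.085},{"x":0.075,"y":-0.082,"z":0.04,"ax":0,"ay":0,"az":0.09,"fingers":0.085},{"x":0.1,"y":-0.11,"z":0.05,"ax":0,"ay":0,"az":0.12,"fingers":0.085},{"x":0.125,"y":-0.137,"z":0.05,"ax":0,"ay":0,"az":0.15,"fingers":0.085},{"x":0.15,"y":-0.165,"z":0.05,"ax":0,"ay":0,"az":0.18,"fingers":0.085},{"x":0.175,"y":-0.192,"z":0.05,"ax":0,"ay":0,"az":0.21,"fingers":0.085},{"x":0.2,"y":-0.22,"z":0.05,"ax":0,"ay":0,"az":0.24,"fingers":0.085},{"x":0.225,"y":-0.247,"z":0.05,"ax":0,"ay":0,"az":0.27,"fingers":0.085},{"x":0.25,"y":-0.275,"z":0.05,"ax":0,"ay":0,"az":0.27,"fingers":0.085}]'
python3 -m inch '[{"x":0.025,"y":-0.025,"z":0,"ax":0,"ay":0,"az":0,"fingers":0.085},{"x":0.05,"y":-0.05,"z":0,"ax":0,"ay":0,"az":0,"fingers":0.085},{"x":0.075,"y":-0.075,"z":0,"ax":0,"ay":0,"az":0,"fingers":0.085},{"x":0.1,"y":-0.1,"z":0,"ax":0,"ay":0,"az":0,"fingers":0.085},{"x":0.1,"y":-0.1,"z":0,"ax":0,"ay":0,"az":0,"fingers":0.085},{"x":0.1,"y":-0.1,"z":0,"ax":0,"ay":0,"az":0,"fingers":0.085}]'
python3 - <<'E'
from h import *
w=eyes.capture("wrist"); save(w,"c.png",s=1.5)
print(w["origin"],R.from_quat(w["orientation"]).as_matrix().round(2)); print(px(w,[523,133,195]),px(w,[523,133,115]))
print(monitor.get_state()["joints"])
for l in ["pick","paddle","vent"]: print(l,[(np.round(uv(r)),r["conf"],atz(w,uv(r),110 if l!="vent" else 155).round()) for r in nets.place_of(w,l)])
E
```

```text
t: 2.12
ee_pos: [403.1, 237.3, 336.5]
tcp_rot: [-0.015, 1.0, 0.0, 0.0]
wrist_force: [0.4, 1.1, -0.9]
opening: 0.999
finger_force: 0.0
t: 2.62
ee_pos: [503.1, 137.6, 335.7]
tcp_rot: [-0.012, 1.0, -0.0, -0.001]
wrist_force: [-0.3, 0.5, -0.0]
opening: 0.995
finger_force: 0.0
[435.24955991 134.88226189 453.53339698] [[-0.02  0.96  0.26]
 [ 1.    0.02  0.01]
 [ 0.    0.26 -0.96]]
[253.48088026 206.56179639] [254.45339959 184.44703147]
[2.68801662e-01 6.41246398e-02 3.09596936e-01 1.81695587e+00
 2.05160160e-04 2.43133498e-01]
pick [(array([285.,  82.]), 0.9, array([409., 164., 110.])), (array([274., 251.]), 0.86, array([610., 159., 110.])), (array([261., 189.]), 0.7, array([529., 141., 110.]))]
paddle [(array([343., 185.]), 0.69, array([522., 237., 110.]))]
vent []
```

View pics/c.png

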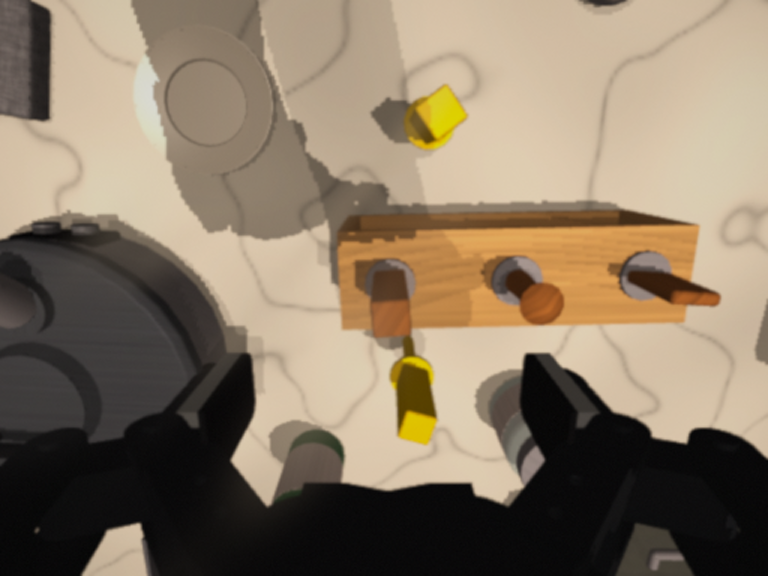

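The rack runs along world y. The pick's flange is near (390,283) and its handle top near (391,320), with the sides aligned to the rack. The yellow pick at (411,372) stands behind and clear.

```bash
python3 - <<'E'
from h import *
w=eyes.capture("wrist")
print(atz(w,[260,189],115),atz(w,[260.7,213],195))
c=[atz(w,[u/1.5,v/1.5],110)[:2].round() for u,v in [(340,230),(697,225),(687,322),(343,328)]];print(c,np.mean(c,0))
for m in nets.regions_of(w,"pick"):
  if abs(m["rect"][0]*512-261)<12 and 180<m["rect"][1]*384<230:
    k=m["mask"].astype(np.uint8); ys,xs=np.nonzero(k); print(m["conf"],m["rect"],ys.min(),ys.max())
    for y in range(ys.min(),ys.max(),4): print(y,xs[ys==y].min(),xs[ys==y].max())
s=monitor.get_state(); M=R.from_quat(s["tcp_rot"]).as_matrix(); print(s["ee_pos"],M.round(3))
E
```

```text
[527.46711088 141.92999569 115.        ] [528.13234557 142.01180413 195.        ]
[array([487., 102.]), array([475., 378.]), array([555., 387.]), array([568., 105.])] [521.25 243.  ]
0.57 [0.5045, 0.515, 0.0672, 0.1435] 172 225
172 256 262
176 248 269
180 244 272
184 242 274
188 242 275
192 242 274
196 244 273
200 245 271
204 245 270
208 245 270
212 245 271
216 246 271
220 246 271
224 248 254
[501.64322966 139.69881547 336.69557428] [[-1.    -0.029  0.001]
 [-0.029  1.     0.   ]
 [-0.001  0.    -1.   ]]
```

```bash
python3 -m inch '[{"x":0.013,"y":0.001,"z":-0.025,"ax":0,"ay":0,"az":0,"fingers":0.065},{"x":0.026,"y":0.002,"z":-0.05,"ax":0,"ay":0,"az":0,"fingers":0.065},{"x":0.026,"y":0.002,"z":-0.08,"ax":0,"ay":0,"az":0,"fingers":0.065},{"x":0.026,"y":0.002,"z":-0.105,"ax":0,"ay":0,"az":0,"fingers":0.065},{"x":0.026,"y":0.002,"z":-0.125,"ax":0,"ay":0,"az":0,"fingers":0.065},{"x":0.026,"y":0.002,"z":-0.145,"ax":0,"ay":0,"az":0,"fingers":0.065},{"x":0.026,"y":0.002,"z":-0.16,"ax":0,"ay":0,"az":0,"fingers":0.065},{"x":0.026,"y":0.002,"z":-0.175,"ax":0,"ay":0,"az":0,"fingers":0.065},{"x":0.026,"y":0.002,"z":-0.175,"ax":0,"ay":0,"az":0,"fingers":0.065},{"x":0.026,"y":0.002,"z":-0.175,"ax":0,"ay":0,"az":0,"fingers":0.065}]'
python3 - <<'E'
from h import *
w=eyes.capture("wrist"); save(w,"d.png",crop=(100,100,420,384),s=2)
E
```

```text
t: 3.75
ee_pos: [527.6, 141.3, 161.2]
tcp_rot: [-0.014, 1.0, -0.0, -0.0]
wrist_force: [-0.7, -0.2, 0.4]
opening: 0.763
finger_force: 0.0
```

View pics/d.png

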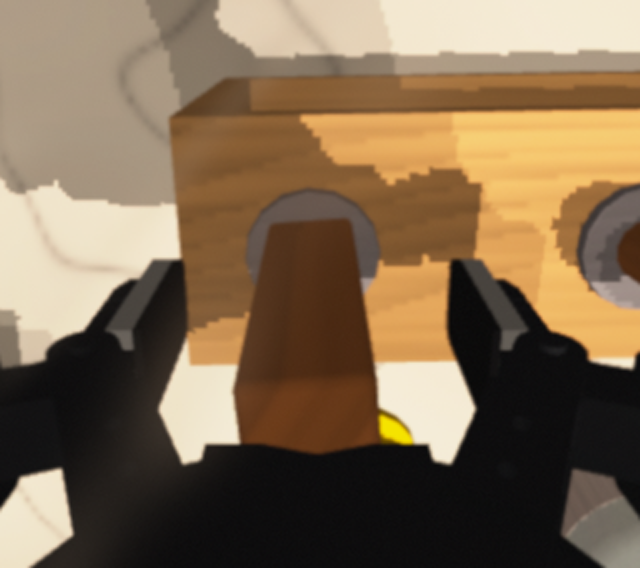

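The handle is centred between the open fingers to within about 2 mm and turned about 4°, so I will match both and close.

```bash
python3 -m inch '[{"x":0,"y":-0.0015,"z":0,"ax":0,"ay":0,"az":0.07,"fingers":0.065},{"x":0,"y":-0.0015,"z":0,"ax":0,"ay":0,"az":0.07,"fingers":0.03},{"x":0,"y":-0.0015,"z":0,"ax":0,"ay":0,"az":0.07,"fingers":0.015},{"x":0,"y":-0.0015,"z":0,"ax":0,"ay":0,"az":0.07,"fingers":0.01},{"x":0,"y":-0.0015,"z":0,"ax":0,"ay":0,"az":0.07,"fingers":0.01},{"x":0,"y":-0.0015,"z":0,"ax":0,"ay":0,"az":0.07,"fingers":0.01},{"x":0,"y":-0.0015,"z":0,"ax":0,"ay":0,"az":0.07,"fingers":0.01}]' 90
python3 - <<'E'
from h import *
s=monitor.get_state();print(s["ee_pos"],s["tcp_rot"],s["wrist_force"],s["opening"],s["finger_force"])
w=eyes.capture("wrist"); save(w,"e.png",crop=(100,100,420,384),s=2)
E
```

```text
t: 4.38
ee_pos: [528.5, 139.6, 162.1]
tcp_rot: [-0.048, 0.999, 0.0, 0.001]
wrist_force: [-0.4, 1.9, 5.7]
opening: 0.269
finger_force: 88.5
[528.53156994 139.56189251 162.12194996] [-4.82909246e-02  9.98833071e-01  2.27813755e-04  6.56829803e-04] [-0.35942728  1.90842086  5.72642112] 0.2694858953646124 88.45554828643799
```

View pics/e.png

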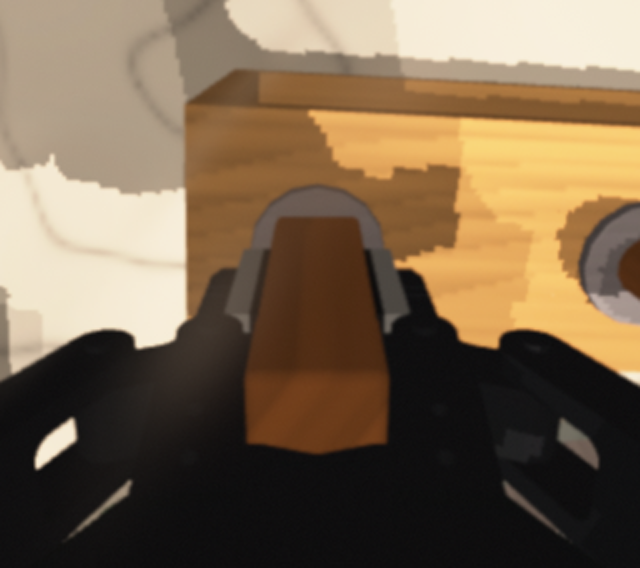

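Gripped cleanly: the flange is flat on the board and the TCP is about 52 mm above the flange underside. Next I lift it straight out, then carry and tilt it.

```bash
python3 -m inch '[{"x":0,"y":0,"z":0.008,"ax":0,"ay":0,"az":0,"fingers":0.01},{"x":0,"y":0,"z":0.02,"ax":0,"ay":0,"az":0,"fingers":0.01},{"x":0,"y":0,"z":0.04,"ax":0,"ay":0,"az":0,"fingers":0.01},{"x":0,"y":0,"z":0.06,"ax":0,"ay":0,"az":0,"fingers":0.01},{"x":0,"y":0,"z":0.08,"ax":0,"ay":0,"az":0,"fingers":0.01},{"x":0,"y":0,"z":0.1,"ax":0,"ay":0,"az":0,"fingers":0.01},{"x":0,"y":0,"z":0.12,"ax":0,"ay":0,"az":0,"fingers":0.01},{"x":0,"y":0,"z":0.14,"ax":0,"ay":0,"az":0,"fingers":0.01},{"x":0,"y":0,"z":0.15,"ax":0,"ay":0,"az":0,"fingers":0.01},{"x":0,"y":0,"z":0.15,"ax":0,"ay":0,"az":0,"fingers":0.01}]'
python3 -m inch '[{"x":-0.015,"y":-0.025,"z":0,"ax":0,"ay":0,"az":-0.03,"fingers":0.01},{"x":-0.03,"y":-0.05,"z":0,"ax":0,"ay":0,"az":-0.06,"fingers":0.01},{"x":-0.045,"y":-0.075,"z":0,"ax":0,"ay":0,"az":-0.09,"fingers":0.01},{"x":-0.06,"y":-0.1,"z":0,"ax":0,"ay":0,"az":-0.09,"fingers":0.01},{"x":-0.075,"y":-0.125,"z":0,"ax":0,"ay":0,"az":-0.09,"fingers":0.01},{"x":-0.09,"y":-0.15,"z":0,"ax":0,"ay":0,"az":-0.09,"fingers":0.01},{"x":-0.105,"y":-0.175,"z":0,"ax":0,"ay":0,"az":-0.09,"fingers":0.01},{"x":-0.12,"y":-0.2,"z":0,"ax":0,"ay":0,"az":-0.09,"fingers":0.01},{"x":-0.13,"y":-0.225,"z":0,"ax":0,"ay":0,"az":-0.09,"fingers":0.01},{"x":-0.13,"y":-0.24,"z":0,"ax":0,"ay":0,"az":-0.09,"fingers":0.01}]'
python3 -m inch '[{"x":0,"y":-0.01,"z":0,"ax":0,"ay":-0.1,"az":0,"fingers":0.01},{"x":0,"y":-0.02,"z":0,"ax":0,"ay":-0.2,"az":0,"fingers":0.01},{"x":0,"y":-0.03,"z":0,"ax":0,"ay":-0.3,"az":0,"fingers":0.01},{"x":0,"y":-0.035,"z":0,"ax":0,"ay":-0.4,"az":0,"fingers":0.01},{"x":0,"y":-0.04,"z":0,"ax":0,"ay":-0.5,"az":0,"fingers":0.01},{"x":0,"y":-0.04,"z":0,"ax":0,"ay":-0.61,"az":0,"fingers":0.01},{"x":0,"y":-0.04,"z":0,"ax":0,"ay":-0.61,"az":0,"fingers":0.01},{"x":0,"y":-0.04,"z":0,"ax":0,"ay":-0.61,"az":0,"fingers":0.01}]'
python3 - <<'E'
from h import *
s=monitor.get_state();M=R.from_quat(s["tcp_rot"]).as_matrix();print(s["joints"],M.round(3))
tip=s["ee_pos"]+136*M[:,2]; print("tip pred",tip)
P={n:eyes.capture(n) for n in ["wrist","scene","top"]}
np.save("P.npy",P,allow_pickle=True)
rs={}
for l in ["vent","pick_tip"]:
  for n,p in P.items():
    for r in nets.place_of(p,l):
      print(l,n,np.round(uv(r),1),r["conf"],end=" | ")
  print()
for n,p in P.items(): print(n,"tip px",px(p,tip),"vent px",px(p,[525,-156,155]))
im=np.hstack([P["wrist"]["frame"]])
save(P["wrist"],"f.png",s=1.5)
E
```

```text
t: 5.27
ee_pos: [528.6, 139.4, 314.6]
tcp_rot: [-0.048, 0.999, 0.0, 0.002]
wrist_force: [-0.3, -0.1, -0.7]
opening: 0.272
finger_force: 88.0
t: 6.1
ee_pos: [396.3, -102.3, 311.5]
tcp_rot: [-0.003, 1.0, -0.0, -0.0]
wrist_force: [0.5, 0.2, -1.7]
opening: 0.271
finger_force: 88.5
t: 6.77
ee_pos: [396.8, -140.7, 310.8]
tcp_rot: [-0.003, 0.954, -0.002, 0.3]
wrist_force: [-0.2, -0.6, -0.9]
opening: 0.268
finger_force: 88.6
[-0.51442521 -0.72911747 -0.4571303   1.29674302  0.28370697 -0.43986592] [[-0.82  -0.004  0.572]
 [-0.006  1.    -0.002]
 [-0.572 -0.005 -0.82 ]]
tip pred [ 474.60696596 -140.91382049  199.23622777]
vent wrist [244.2 186. ] 0.69 | vent wrist [250.1 163.1] 0.5 | vent scene [218.4 186.9] 0.75 | vent top [290.7 195.6] 0.7 | 
pick_tip wrist [259.  186.2] 0.82 | pick_tip scene [215.4 163.9] 0.89 | pick_tip scene [286.1 168.9] 0.74 | pick_tip scene [318.7 205.6] 0.63 | pick_tip scene [370.6 202.1] 0.6 | pick_tip top [287.1 211.1] 0.75 | pick_tip top [190.7 170. ] 0.45 | 
wrist tip px [259.10892881 186.19054509] vent px [245.13886461 184.97334929]
scene tip px [213.75481997 161.18545036] vent px [217.78980339 184.76796423]
top tip px [287.97683172 209.73911768] vent px [292.24326524 192.57883646]
```

View pics/f.png

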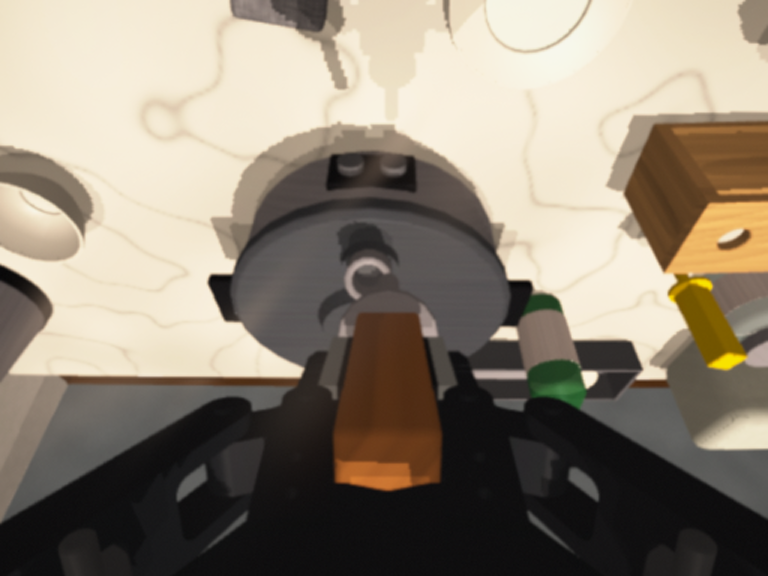

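```bash
python3 - <<'E'
from h import *
from scipy.optimize import least_squares
P=np.load("P.npy",allow_pickle=True).item()
tip=np.array([474.6,-140.9,199.2])
V={"wrist":[244.7,186.3],"scene":[218.4,186.9],"top":[290.7,195.6]};T={"wrist":[259,186.2],"scene":[215.4,163.9],"top":[287.1,211.1]}
V2=dict(V); 
def f(X,rel,ks): return np.concatenate([px(P[k],X)-V[k]-(px(P[k],tip)-np.array(T[k]) if rel else 0) for k in ks])
for rel in (0,1):
  for ks in (["wrist","scene","top"],["wrist","top"],["wrist","scene"],["scene","top"]):
    r=least_squares(f,[525,-156,155],args=(rel,ks)); print(rel,ks,r.x.round(1),r.fun.round(1))
for z in (150,155,160): print(z,atz(P["wrist"],V["wrist"],z).round(1),atz(P["top"],V["top"],z).round(1))
# cooker yaw
for l in ["cooker"]:
  for n in P: print(n,[(np.round(uv(r),1),r["conf"],atz(P[n],uv(r),0).round()) for r in nets.place_of(P[n],l)[:1]] if 0 else "")
im=P["wrist"]["frame"][130:230,190:310,::-1]; cv2.imwrite("pics/g.png",cv2.resize(im,None,fx=6,fy=6,interpolation=cv2.INTER_CUBIC))
E
```

```text
0 ['wrist', 'scene', 'top'] [ 525.3 -155.9  155.2] [ 0.5 -1.  -0.5 -2.1  1.5 -3.1]
0 ['wrist', 'top'] [ 515.7 -155.2  164.7] [ 0.6 -0.   1.6 -0. ]
0 ['wrist', 'scene'] [ 530.8 -156.8  152. ] [-0.  -0.   0.1 -0. ]
0 ['scene', 'top'] [ 518.7 -152.4  139.6] [-0.3  0.  -0.3 -0.1]
1 ['wrist', 'scene', 'top'] [ 522.4 -156.1  158.5] [ 0.  -0.4  0.5 -0.8  0.8 -0.9]
1 ['wrist', 'top'] [ 519.7 -155.7  161.2] [ 0.3 -0.   0.8 -0. ]
1 ['wrist', 'scene'] [ 524.  -156.5  157.6] [-0.3 -0.1  0.7 -0.2]
1 ['scene', 'top'] [ 520.1 -155.4  153. ] [ 0.5 -0.   0.4  0.2]
150 [ 533.2 -156.9  150. ] [ 517.2 -152.2  150. ]
155 [ 527.3 -156.6  155. ] [ 516.6 -151.8  155. ]
160 [ 521.3 -156.2  160. ] [ 516.1 -151.4  160. ]
wrist 
scene 
top
```

View pics/g.png

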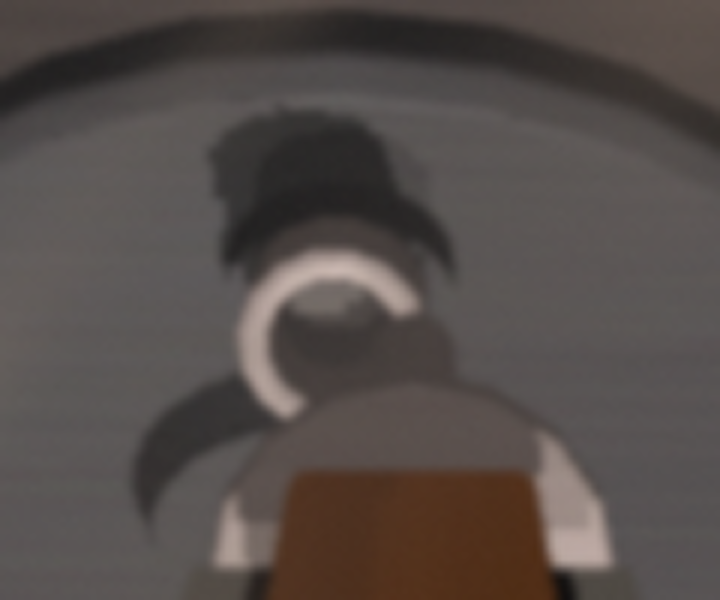

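The mouth ring is at about (334,341) in the crop, which is wrist pixel (245.6,186.9). The tip is about 15 mm to its right. The wrist ray fixes the lateral position and depth will be felt. I move the tip to about 20 mm in front of the mouth.

```bash
python3 -m inch '[{"x":0.013,"y":-0.005,"z":-0.009,"ax":0,"ay":0,"az":0,"fingers":0.01},{"x":0.026,"y":-0.01,"z":-0.018,"ax":0,"ay":0,"az":0,"fingers":0.01},{"x":0.039,"y":-0.0144,"z":-0.0265,"ax":0,"ay":0,"az":0,"fingers":0.01},{"x":0.039,"y":-0.0144,"z":-0.0265,"ax":0,"ay":0,"az":0,"fingers":0.01},{"x":0.039,"y":-0.0144,"z":-0.0265,"ax":0,"ay":0,"az":0,"fingers":0.01}]'
python3 - <<'E'
from h import *
s=monitor.get_state();M=R.from_quat(s["tcp_rot"]).as_matrix()
tip=s["ee_pos"]+136*M[:,2]; print("tip pred",tip, M[:,2],s["wrist_force"])
w=eyes.capture("wrist")
for k in (15,20,25):
  V=tip+k*M[:,2]; print(k,V.round(1),px(w,V).round(1),px(w,tip).round(1))
print([(uv(r),r["conf"]) for r in nets.place_of(w,"vent")+nets.place_of(w,"pick_tip")])
print(w["fx"],w["origin"])
im=w["frame"][130:230,190:310,::-1]; cv2.imwrite("pics/h.png",cv2.resize(im,None,fx=6,fy=6,interpolation=cv2.INTER_CUBIC))
E
```

```text
t: 7.63
ee_pos: [437.3, -154.8, 283.8]
tcp_rot: [-0.004, 0.954, -0.0, 0.299]
wrist_force: [-1.1, -0.2, -1.9]
opening: 0.268
finger_force: 88.6
tip pred [ 514.90163742 -154.6514771   172.13062643] [ 0.57094788  0.00123708 -0.82098538] [-1.05689943 -0.17699619 -1.88886167]
15 [ 523.5 -154.6  159.8] [259. 182.] [259.1 186.2]
20 [ 526.3 -154.6  155.7] [259.  180.7] [259.1 186.2]
25 [ 529.2 -154.6  151.6] [259.  179.4] [259.1 186.2]
[([257.1776, 177.9072], 0.71), ([257.4848, 184.896], 0.81)]
300.45312104718687 [ 314.15083597 -156.51869422  342.17715641]
```

View pics/h.png

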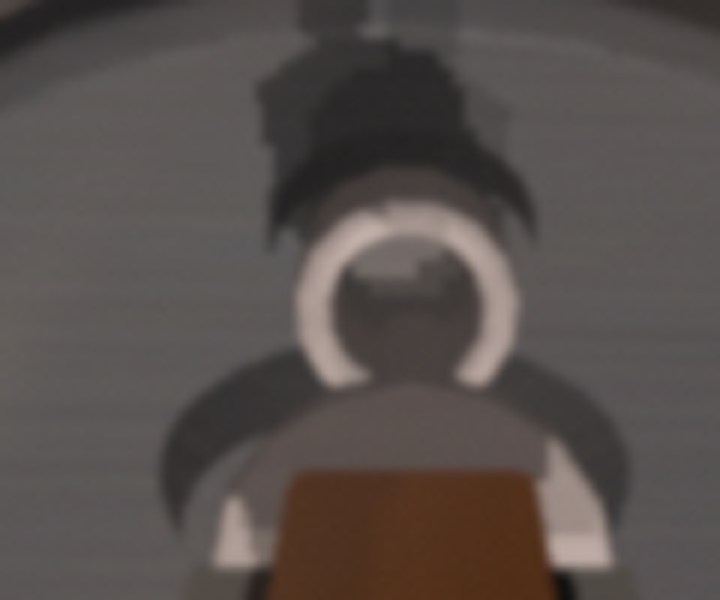

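The ring is centred at about (408,306) in the crop, which is pixel (258.1,181.0). The prediction for the mouth on the pick's axis was (259,180.7), so it is aligned to within 1 mm. I insert along the axis and then feel for the plunger.

```bash
python3 -m inch '[{"x":0.0034,"y":0,"z":-0.0049,"ax":0,"ay":0,"az":0,"fingers":0.01},{"x":0.0069,"y":0,"z":-0.0099,"ax":0,"ay":0,"az":0,"fingers":0.01},{"x":0.0103,"y":0,"z":-0.0148,"ax":0,"ay":0,"az":0,"fingers":0.01},{"x":0.0126,"y":0,"z":-0.0181,"ax":0,"ay":0,"az":0,"fingers":0.01},{"x":0.0126,"y":0,"z":-0.0181,"ax":0,"ay":0,"az":0,"fingers":0.01}]'
for i in 1 2 3; do python3 -m inch '[{"x":0.00057,"y":0,"z":-0.00082,"ax":0,"ay":0,"az":0,"fingers":0.01},{"x":0.00114,"y":0,"z":-0.00164,"ax":0,"ay":0,"az":0,"fingers":0.01}]'|grep -E 't:|ee_pos|wrist'; done
```

```text
t: 8.2
ee_pos: [449.9, -154.8, 265.3]
tcp_rot: [-0.003, 0.954, -0.001, 0.3]
wrist_force: [-0.3, -0.8, -2.4]
opening: 0.27
finger_force: 88.6
t: 8.37
ee_pos: [451.0, -155.0, 265.1]
tcp_rot: [-0.003, 0.954, -0.001, 0.3]
wrist_force: [-0.6, 0.6, -1.9]
t: 8.53
ee_pos: [452.2, -155.1, 263.6]
tcp_rot: [-0.003, 0.954, -0.001, 0.3]
wrist_force: [0.4, 0.8, -1.7]
t: 8.7
ee_pos: [453.3, -155.1, 261.8]
tcp_rot: [-0.003, 0.954, -0.001, 0.3]
wrist_force: [-0.5, 0.2, -1.9]
```

```bash
for i in 1 2 3; do python3 -m inch '[{"x":0.00057,"y":0,"z":-0.00082,"ax":0,"ay":0,"az":0,"fingers":0.01},{"x":0.00114,"y":0,"z":-0.00164,"ax":0,"ay":0,"az":0,"fingers":0.01}]'|grep -E 't:|ee_pos|wrist'; done
```

```text
t: 8.87
ee_pos: [454.4, -155.0, 260.1]
tcp_rot: [-0.003, 0.954, -0.001, 0.3]
wrist_force: [0.2, 0.5, -1.5]
t: 9.03
ee_pos: [455.6, -155.0, 258.4]
tcp_rot: [-0.003, 0.954, -0.001, 0.3]
wrist_force: [-0.0, -0.6, -1.3]
t: 9.2
ee_pos: [456.7, -155.0, 256.7]
tcp_rot: [-0.003, 0.954, -0.001, 0.3]
wrist_force: [0.6, -0.2, -1.6]
```

```bash
for i in 1 2 3; do python3 -m inch '[{"x":0.00057,"y":0,"z":-0.00082,"ax":0,"ay":0,"az":0,"fingers":0.01},{"x":0.00114,"y":0,"z":-0.00164,"ax":0,"ay":0,"az":0,"fingers":0.01}]'|grep -E 't:|ee_pos|wrist'; done
```

```text
t: 9.37
ee_pos: [457.9, -155.0, 255.1]
tcp_rot: [-0.003, 0.954, -0.001, 0.3]
wrist_force: [0.1, 0.0, -1.3]
t: 9.53
ee_pos: [459.0, -155.0, 253.4]
tcp_rot: [-0.003, 0.954, -0.001, 0.3]
wrist_force: [-0.4, 0.2, -1.4]
t: 9.7
ee_pos: [460.1, -155.1, 251.8]
tcp_rot: [-0.003, 0.954, -0.001, 0.3]
wrist_force: [-0.1, -1.1, -1.9]
```

```bash
for i in 1 2; do python3 -m inch '[{"x":0.00057,"y":0,"z":-0.00082,"ax":0,"ay":0,"az":0,"fingers":0.01},{"x":0.00114,"y":0,"z":-0.00164,"ax":0,"ay":0,"az":0,"fingers":0.01}]'|grep -E 't:|ee_pos|wrist'; done
```

```text
t: 9.87
ee_pos: [461.3, -155.1, 250.6]
tcp_rot: [-0.003, 0.954, -0.001, 0.3]
wrist_force: [-2.5, 0.4, 2.6]
t: 10.03
ee_pos: [462.4, -155.1, 248.9]
tcp_rot: [-0.003, 0.954, -0.001, 0.3]
wrist_force: [-4.1, -0.3, 2.3]
```

```bash
for i in 1 2; do python3 -m inch '[{"x":0.00057,"y":0,"z":-0.00082,"ax":0,"ay":0,"az":0,"fingers":0.01},{"x":0.00114,"y":0,"z":-0.00164,"ax":0,"ay":0,"az":0,"fingers":0.01}]'|grep -E 't:|ee_pos|wrist'; done
python3 -c "
from h import *
for i in range(4):
  s=monitor.get_state();M=R.from_quat(s['tcp_rot']).as_matrix();print(-(s['wrist_force']-[0,0,-1.6])@M[:,2]); eyes.capture('top')
"
```

```text
t: 10.2
ee_pos: [463.6, -155.1, 247.2]
tcp_rot: [-0.003, 0.954, -0.001, 0.3]
wrist_force: [-4.9, -0.1, 3.1]
t: 10.37
ee_pos: [464.7, -155.1, 245.6]
tcp_rot: [-0.003, 0.954, -0.001, 0.3]
wrist_force: [-6.2, -0.3, 5.1]
9.010316103952755
7.969544339469809
8.569111966879108
7.580839468451851
```

```bash
python3 -m inch '[{"x":0.00046,"y":0,"z":-0.00066,"ax":0,"ay":0,"az":0,"fingers":0.01},{"x":0.00086,"y":0,"z":-0.00123,"ax":0,"ay":0,"az":0,"fingers":0.01},{"x":0.00086,"y":0,"z":-0.00123,"ax":0,"ay":0,"az":0,"fingers":0.01}]'
python3 -c "
from h import *
L=[]
for i in range(6):
  s=monitor.get_state();M=R.from_quat(s['tcp_rot']).as_matrix();L.append(-(s['wrist_force']-[0,0,-1.6])@M[:,2]); eyes.capture('top')
print(np.round(L,1),np.mean(L),s['ee_pos'],s['t'])
"
```

```text
t: 10.82
ee_pos: [465.6, -155.1, 244.5]
tcp_rot: [-0.003, 0.954, -0.001, 0.301]
wrist_force: [-6.8, -1.0, 4.3]
opening: 0.271
finger_force: 89.3
[8.7 9.  8.3 8.7 9.4 8.8] 8.833730788949195 [ 465.55404769 -155.08329737  244.57512205] 11.0667
```

```bash
for i in 1 2; do python3 -m inch '[{"x":0.0002,"y":0,"z":-0.0003,"ax":0,"ay":0,"az":0,"fingers":0.01},{"x":0.0002,"y":0,"z":-0.0003,"ax":0,"ay":0,"az":0,"fingers":0.01},{"x":0.0002,"y":0,"z":-0.0003,"ax":0,"ay":0,"az":0,"fingers":0.01},{"x":0.0002,"y":0,"z":-0.0003,"ax":0,"ay":0,"az":0,"fingers":0.01},{"x":0.0002,"y":0,"z":-0.0003,"ax":0,"ay":0,"az":0,"fingers":0.01},{"x":0.0002,"y":0,"z":-0.0003,"ax":0,"ay":0,"az":0,"fingers":0.01},{"x":0.0002,"y":0,"z":-0.0003,"ax":0,"ay":0,"az":0,"fingers":0.01},{"x":0.0002,"y":0,"z":-0.0003,"ax":0,"ay":0,"az":0,"fingers":0.01},{"x":0.0002,"y":0,"z":-0.0003,"ax":0,"ay":0,"az":0,"fingers":0.01},{"x":0.0002,"y":0,"z":-0.0003,"ax":0,"ay":0,"az":0,"fingers":0.01}]'; done
for i in 1 2 3 4; do python3 -m inch '[{"x":-0.00057,"y":0,"z":0.00082,"ax":0,"ay":0,"az":0,"fingers":0.01},{"x":-0.00114,"y":0,"z":0.00164,"ax":0,"ay":0,"az":0,"fingers":0.01},{"x":-0.00171,"y":0,"z":0.00246,"ax":0,"ay":0,"az":0,"fingers":0.01},{"x":-0.00228,"y":0,"z":0.00328,"ax":0,"ay":0,"az":0,"fingers":0.01}]'|grep -E 't:|ee_pos|wrist'; done
```

```text
t: 11.95
ee_pos: [465.7, -155.1, 244.3]
tcp_rot: [-0.003, 0.954, -0.001, 0.301]
wrist_force: [-7.1, 0.8, 6.0]
opening: 0.268
finger_force: 89.3
t: 12.78
ee_pos: [465.9, -155.1, 244.0]
tcp_rot: [-0.003, 0.954, -0.001, 0.301]
wrist_force: [-6.5, 1.1, 5.4]
opening: 0.267
finger_force: 89.4
t: 13.12
ee_pos: [463.7, -155.1, 247.1]
tcp_rot: [-0.003, 0.954, -0.001, 0.301]
wrist_force: [-5.3, 0.7, 3.3]
t: 13.45
ee_pos: [461.4, -155.1, 250.2]
tcp_rot: [-0.003, 0.954, -0.001, 0.3]
wrist_force: [-2.3, -0.4, 2.4]
t: 13.78
ee_pos: [458.9, -154.9, 252.8]
tcp_rot: [-0.003, 0.954, -0.001, 0.3]
wrist_force: [0.4, -0.0, -2.0]
t: 14.12
ee_pos: [456.7, -155.0, 256.6]
tcp_rot: [-0.003, 0.954, -0.001, 0.3]
wrist_force: [0.2, -0.1, -1.3]
```

The plunger went well down and came up slowly at about 12 mm/s. Now I withdraw along the axis, straighten up, and go back over the rack.

```bash
python3 -m inch '[{"x":-0.0057,"y":0,"z":0.0082,"ax":0,"ay":0,"az":0,"fingers":0.01},{"x":-0.0115,"y":0,"z":0.0164,"ax":0,"ay":0,"az":0,"fingers":0.01},{"x":-0.0172,"y":0,"z":0.0246,"ax":0,"ay":0,"az":0,"fingers":0.01},{"x":-0.0229,"y":0,"z":0.0328,"ax":0,"ay":0,"az":0,"fingers":0.01},{"x":-0.0287,"y":0,"z":0.041,"ax":0,"ay":0,"az":0,"fingers":0.01},{"x":-0.0344,"y":0,"z":0.0492,"ax":0,"ay":0,"az":0,"fingers":0.01}]'|grep wri
python3 -m inch '[{"x":0,"y":0.015,"z":0.005,"ax":0,"ay":0.1,"az":0,"fingers":0.01},{"x":0,"y":0.04,"z":0.01,"ax":0,"ay":0.2,"az":0,"fingers":0.01},{"x":0,"y":0.065,"z":0.015,"ax":0,"ay":0.3,"az":0,"fingers":0.01},{"x":0,"y":0.09,"z":0.02,"ax":0,"ay":0.4,"az":0,"fingers":0.01},{"x":0.01,"y":0.115,"z":0.02,"ax":0,"ay":0.5,"az":0,"fingers":0.01},{"x":0.025,"y":0.14,"z":0.02,"ax":0,"ay":0.61,"az":0,"fingers":0.01},{"x":0.04,"y":0.165,"z":0.02,"ax":0,"ay":0.61,"az":0,"fingers":0.01},{"x":0.055,"y":0.19,"z":0.02,"ax":0,"ay":0.61,"az":0,"fingers":0.01},{"x":0.07,"y":0.215,"z":0.02,"ax":0,"ay":0.61,"az":0,"fingers":0.01},{"x":0.085,"y":0.24,"z":0.02,"ax":0,"ay":0.61,"az":0,"fingers":0.01}]'
python3 -m inch '[{"x":0.01,"y":0.025,"z":0,"ax":0,"ay":0,"az":0.05,"fingers":0.01},{"x":0.0208,"y":0.0544,"z":0,"ax":0,"ay":0,"az":0.09,"fingers":0.01},{"x":0.0208,"y":0.0544,"z":0,"ax":0,"ay":0,"az":0.09,"fingers":0.01},{"x":0.0208,"y":0.0544,"z":0,"ax":0,"ay":0,"az":0.09,"fingers":0.01},{"x":0.0208,"y":0.0544,"z":0,"ax":0,"ay":0,"az":0.09,"fingers":0.01}]'
python3 - <<'E'
from h import *
s=monitor.get_state();print(s["ee_pos"],s["tcp_rot"])
w=eyes.capture("wrist"); save(w,"i.png",crop=(100,100,420,384),s=2); print(px(w,[527.5,139.5,110]))
E
```

```text
wrist_force: [0.2, -0.7, -1.6]
t: 15.45
ee_pos: [508.2, 86.3, 326.1]
tcp_rot: [-0.004, 1.0, 0.0, -0.0]
wrist_force: [0.2, 0.2, -1.2]
opening: 0.273
finger_force: 88.6
t: 15.87
ee_pos: [528.1, 139.1, 326.2]
tcp_rot: [-0.049, 0.999, 0.0, -0.0]
wrist_force: [0.2, -0.3, -1.4]
opening: 0.27
finger_force: 88.7
[528.12514756 139.13104404 326.17105374] [-4.85279031e-02  9.98821827e-01  9.12108616e-06 -2.22997682e-05]
[259.07845724 167.85691149]
```

View pics/i.png

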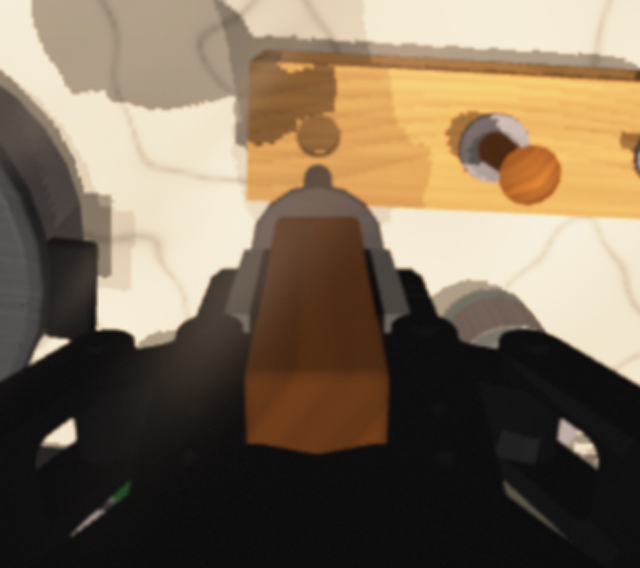

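The pick's hole is at (319,136), which is pixel (259.5,168). The prediction for returning home was (259.1,167.9), so it is aligned. Lowering.

```bash
python3 -m inch '[{"x":0,"y":0,"z":-0.02,"ax":0,"ay":0,"az":0,"fingers":0.01},{"x":0,"y":0,"z":-0.04,"ax":0,"ay":0,"az":0,"fingers":0.01},{"x":0,"y":0,"z":-0.055,"ax":0,"ay":0,"az":0,"fingers":0.01},{"x":0,"y":0,"z":-0.065,"ax":0,"ay":0,"az":0,"fingers":0.01},{"x":0,"y":0,"z":-0.075,"ax":0,"ay":0,"az":0,"fingers":0.01},{"x":0,"y":0,"z":-0.085,"ax":0,"ay":0,"az":0,"fingers":0.01},{"x":0,"y":0,"z":-0.095,"ax":0,"ay":0,"az":0,"fingers":0.01}]'|grep -E "ee|wri"
python3 -m inch '[{"x":0,"y":0,"z":-0.01,"ax":0,"ay":0,"az":0,"fingers":0.01},{"x":0,"y":0,"z":-0.02,"ax":0,"ay":0,"az":0,"fingers":0.01},{"x":0,"y":0,"z":-0.03,"ax":0,"ay":0,"az":0,"fingers":0.01},{"x":0,"y":0,"z":-0.04,"ax":0,"ay":0,"az":0,"fingers":0.01},{"x":0,"y":0,"z":-0.05,"ax":0,"ay":0,"az":0,"fingers":0.01},{"x":0,"y":0,"z":-0.058,"ax":0,"ay":0,"az":0,"fingers":0.01},{"x":0,"y":0,"z":-0.062,"ax":0,"ay":0,"az":0,"fingers":0.01},{"x":0,"y":0,"z":-0.065,"ax":0,"ay":0,"az":0,"fingers":0.01},{"x":0,"y":0,"z":-0.066,"ax":0,"ay":0,"az":0,"fingers":0.01},{"x":0,"y":0,"z":-0.066,"ax":0,"ay":0,"az":0,"fingers":0.01}]'
```

```text
ee_pos: [528.3, 139.0, 230.8]
wrist_force: [0.2, -0.0, -0.9]
t: 17.33
ee_pos: [528.3, 139.4, 165.0]
tcp_rot: [-0.049, 0.999, 0.0, 0.0]
wrist_force: [0.2, 1.5, -1.4]
opening: 0.27
finger_force: 88.7
```

```bash
for i in 1 2 3; do python3 -m inch '[{"x":0,"y":0,"z":-0.0005,"ax":0,"ay":0,"az":0,"fingers":0.01},{"x":0,"y":0,"z":-0.001,"ax":0,"ay":0,"az":0,"fingers":0.01},{"x":0,"y":0,"z":-0.001,"ax":0,"ay":0,"az":0,"fingers":0.01}]'|grep -E "ee|wri"; done
```

```text
ee_pos: [528.3, 139.4, 164.1]
wrist_force: [-0.5, 0.2, -1.4]
ee_pos: [528.2, 139.3, 162.8]
wrist_force: [0.5, -0.1, -2.0]
ee_pos: [528.2, 139.4, 162.1]
wrist_force: [-0.6, -0.1, 1.9]
```

Seated: the flange touched at the original height. Opening, then retreating straight up.

```bash
python3 -m inch '[{"x":0,"y":0,"z":0,"ax":0,"ay":0,"az":0,"fingers":0.03},{"x":0,"y":0,"z":0,"ax":0,"ay":0,"az":0,"fingers":0.04},{"x":0,"y":0,"z":0,"ax":0,"ay":0,"az":0,"fingers":0.06},{"x":0,"y":0,"z":0,"ax":0,"ay":0,"az":0,"fingers":0.065},{"x":0,"y":0,"z":0,"ax":0,"ay":0,"az":0,"fingers":0.065},{"x":0,"y":0,"z":0,"ax":0,"ay":0,"az":0,"fingers":0.065}]' 20
python3 -m inch '[{"x":0,"y":0,"z":0.01,"ax":0,"ay":0,"az":0,"fingers":0.065},{"x":0,"y":0,"z":0.03,"ax":0,"ay":0,"az":0,"fingers":0.065},{"x":0,"y":0,"z":0.05,"ax":0,"ay":0,"az":0,"fingers":0.065},{"x":0,"y":0,"z":0.075,"ax":0,"ay":0,"az":0,"fingers":0.065},{"x":0,"y":0,"z":0.1,"ax":0,"ay":0,"az":0,"fingers":0.065},{"x":0,"y":0,"z":0.125,"ax":0,"ay":0,"az":0,"fingers":0.065},{"x":0,"y":0,"z":0.15,"ax":0,"ay":0,"az":0,"fingers":0.065},{"x":-0.02,"y":0,"z":0.17,"ax":0,"ay":0,"az":0,"fingers":0.065},{"x":-0.02,"y":0,"z":0.17,"ax":0,"ay":0,"az":0,"fingers":0.065},{"x":-0.02,"y":0,"z":0.17,"ax":0,"ay":0,"az":0,"fingers":0.065}]'
python3 - <<'E'
from h import *
w=eyes.capture("wrist"); save(w,"j.png",s=1.5)
E
```

```text
t: 18.58
ee_pos: [528.2, 139.4, 161.8]
tcp_rot: [-0.049, 0.999, -0.0, -0.0]
wrist_force: [0.1, 0.5, 0.6]
opening: 0.761
finger_force: 0.0
t: 19.42
ee_pos: [508.1, 139.5, 334.0]
tcp_rot: [-0.049, 0.999, 0.0, 0.002]
wrist_force: [0.1, 0.2, -0.6]
opening: 0.762
finger_force: 0.0
```

View pics/j.png

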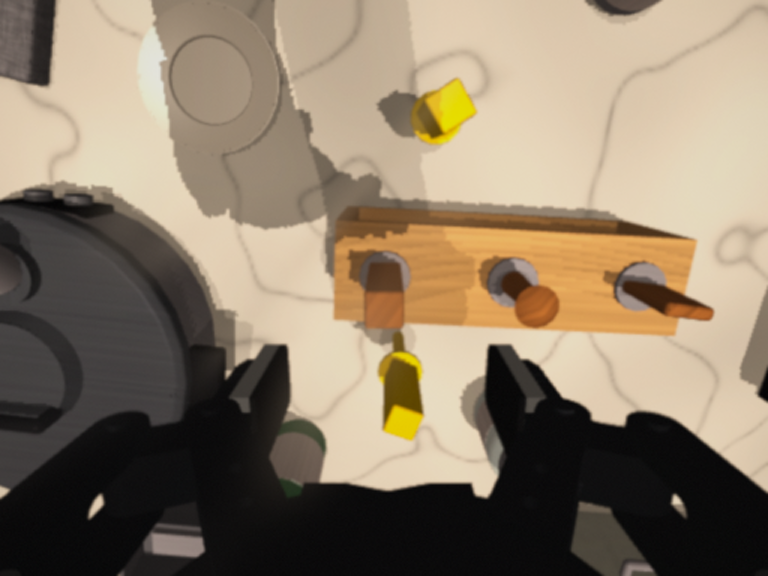

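The pick hangs upright in its own hole (385,275). The paddle, fork and yellow picks are where they were, and the gripper is clear.

```bash
python3 -c "
from station import ctrl
print(ctrl.job_done())"
```

```text
the job is handed in; nothing more can be done
None
```

The job is handed in: the plunger was pressed to about 8.5 mm of its 10 mm (estimated from force), held about two seconds and eased up at about 12 mm/s, and the pick is back in its own hole with nothing nearby visibly moved, all in about 20 s.

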